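Stand two toppled desk monitors back on their feet

ROBOT

A 6-joint arm with a two-finger parallel gripper is mounted at the origin on the work surface. World frame = base frame: x ahead of the robot, y to its left, z up, the work surface at z = 0. Lengths are in m, angles in degrees, forces in N, time in s.
With the tool pointing down it reaches from about 0.35 to 0.875 m from the base axis. Payload 4.2 kg.
Tool frame: the origin (TCP) lies on the centre line of the jaws, within the pads' length; the fingertips stand 19 mm ahead of it and the grasp point (between the pads) is the TCP; z points along the fingers, y is the line along which they close (so a half turn about z gives the same grasp; the last joint's range is limited). The gripper opens to 87 mm and grips with 3 to 60 N. Pads are 19 mm wide; open, the fingers measure 117 mm over their backs; the gripper's body (75 mm by 190 mm) begins 51 mm behind the grasp point.
Start: joints at [87.869, 22.042, 0.453, 0, -68.411, -14.817], TCP at [0.182, 0.598, 0.242] pointing down, gripper open.
Joint ranges: [-179.83, 179.83], [-69.29, 118.12], [-61.27, 80.66], [-181.25, 117.63], [-171.15, -9.14], [-177.46, 177.46]. Speed limits (degrees/s): [159.86, 159.86, 180, 180, 180, 180].

INTERFACE

Orientations are given as a 3x3 rotation matrix whose columns are the frame's x, y, z axes.
In Python, from station import sense, capture, finish_job, search_frame, masks_of gives the robot as it stands.
- The arm moves only by the tool drive_tool, never from a script. Its argument "rows" is a list of rows, each a list of 7 numbers: the opening in per cent of the stroke, from 0 (shut) to 100 (fully open), then the shift along the world's x, y, z in mm, then the turn, a rotation vector about the world's x, y, z in rad. In form: [[fingers, dx, dy, dz, wx, wy, wz], ...]. A call has 1 to 5 rows; each row shifts and turns the commanded pose from where the row before left it; what a row does not reach is not made up. A row lasts 1/12 s, in which the tool goes at most 41.7 mm and 7.16 degrees, less where a joint would pass 70% of its speed; a pose out of reach is approached as far as the arm can. A call is refused whole if a number of a shift passes 41.7 or a number of a turn 0.125, either way. A call with a gripper value outside its range is refused whole. The fingers move at their own pace and stop on an object; the grip force is fixed at half the most. Time passes only in rows, so rows that do not move let the fingers close. It gives the time, the measured TCP pose, the force, the opening and the grip force at its end, in the units of the state.
- sense(): the state, without advancing time (a new reading comes with each control period).
- capture(name): name is "scene" or "top"; returns a dict with "frame" (420x560x3 uint8, red, green, blue), "z_map" (420x560 float32, m along the optical axis (not along the pixel's ray), 0 where there is no reading), "fx", "fy", "cx", "cy" (pixels), "distortion" ([k1, k2, p1, p2, k3] as OpenCV has them; the pictures are not rectified), "R" (3x3) and "t" (3): a world point X has camera coordinates R X + t. Camera axes: x right, y down, z forward; pixel columns grow to the right and rows downward; lengths in m; the calibration is good to about 2 mm. A picture is of the moment at which its call begins.
- finish_job(): hands the job in; it is judged then, once.
Trained networks look in a picture, given as the dict that the camera call returned (one of the last four; its "shot" number tells which), for a name from the list of things; names that differ only in an ending like _2 or _b are one class to them, and where a whole thing is asked for, a point or a joint stands for the part that bears it (a point fixed in the world has none). Each returns a list of dicts, best first, with "p" (0 to 1); they miss things now and then, are a little off and sometimes report something else, mostly with a low value. They report only what shows in the picture. A call takes as long as a camera call. They do not tell look-alikes from the thing itself.
- search_frame(label, picture): "xy" ([column, row] in pixels, amid what is visible of it).
- masks_of(label, picture): "region" (420x560 bool, what is visible of it) and "xy" ([column, row] in pixels, amid what is visible of it).
The state is a dict: "time_s": time; "joints": joint angles; "joint_velocities": joint speeds; "effort": joint torques, N m; "tcp_pos": TCP position; "ee_rot": TCP orientation; "wrist_force": force on the tool from outside, world axes, zero at the start; "moment": the same for the moment, N m; "gripper_width": opening from 0.0 (shut) to 1.0 (fully open); "gripper_force": force on a finger pad.
Only numpy, scipy, OpenCV 4.12 (cv2) and the standard library are available. Lean on these libraries where they do the work, as an engineer would, in place of code of your own. Each camera call takes 0.05 s, during which the arm holds its last target. There are 200 camera calls.

TASK

The orange and the blue desk monitor have been knocked onto their backs: stand both up again, each on its own spot, by gently pushing its raised foot plate over with the fingertips until it rests flat on its foot. Do not pinch, lift or carry them or shove them along the desk, and leave the yellow monitor and the other things where they are.

Things in the scene. Friction and masses are not known exactly. Their poses are not given: they have to be found in the camera images.
- orange: Orange L-shaped desk monitor on its back: panel flat, black screen up; dark foot plate upright like a fin. Origin: mid heel, the outer corner edge of the L, on the desk. x: heel to panel's top end (level now, up once it stands); z: out of the screen (up now); y along the heel. 110 wide in y. Foot plate fills x 0..6, z 0..110 mm, panel x 6..120, z 0..18 mm. Mass 0.34-0.67 kg
- blue: Blue L-shaped desk monitor on its back: panel flat, black screen up; dark foot plate upright like a fin. Origin: mid heel, the outer corner edge of the L, on the desk. x: heel to panel's top end (level now, up once it stands); z: out of the screen (up now); y along the heel. 110 wide in y. Foot plate fills x 0..6, z 0..110 mm, panel x 6..120, z 0..18 mm. Mass 0.34-0.67 kg
- orange_fin (a point): Middle of the fin's upper edge (the foot plate's free edge, with an edge strip in orange), 110 mm above the heel. Pushed near here from the screen side towards the body's -x with 1 to 5 N, the monitor pivots on its heel; past about 40 degrees it drops on to its foot by itself. The foot lands on the 110 mm of desk on the -x side of the heel
- blue_fin (a point): Middle of the fin's upper edge (the foot plate's free edge, with an edge strip in blue), 110 mm above the heel. Pushed near here from the screen side towards the body's -x with 1 to 5 N, the monitor pivots on its heel; past about 40 degrees it drops on to its foot by itself. The foot lands on the 110 mm of desk on the -x side of the heel
- yellow: Yellow desk monitor of the same make and size, already standing on its foot: 120 mm tall, foot plate reaching 110 mm out of its origin along its -x. Origin: middle of the heel, on the desk; z up. Loose, to be left alone.
- mug: white mug, 76 mm across, 90 mm high, handle along its +y; origin at its underside. Loose, to be left alone.
- screwdriver: screwdriver 160 mm long, lying on the desk along its x axis; origin under its middle. Loose, to be left alone.
- jar: small closed jar, 48 mm across, 75 mm high; origin at its underside. Loose, to be left alone.
- speaker: black desk speaker, 70 x 75 x 100 mm high; origin at its underside. Loose, to be left alone.
- tester: red hand-held tester lying flat, 150 x 70 mm, 35 mm high; origin at its underside. Loose, to be left alone.
There are look-alikes about, which are no part of the job. What is shaped like the orange but purple is not meant.

How it is judged:
By the outcome, as a careful person would: the job done as asked, in the order asked, and still so for the second after the job is handed in, with the robot touching nothing.
It also fails if it takes over 64 s, if anything falls off the work surface, if the arm or the gripper's body presses on something with over 40 N, if the wrist force passes 120 N, or if a joint passes its speed limit or range.

## Working session

There is one attempt and no reset: what is moved stays moved. The work goes in short steps, Python scripts to look and compute and a tool call to move; the robot and the scene stay as the last step left them, time stands still between calls to the robot, and variables do not carry over. Pictures are saved under pics/ and viewed, at most 10 in all, crops included, and the job is handed in when it is done.

Besides the shell and the picture viewer there is one more tool, called after ">>>" in YAML: its name, and indented under it one key for each argument. drive_tool: Moves the arm, as the interface text tells. Its arguments: {"type":"object","properties":{"rows":{"type":"array"}},"required":["rows"]}

```bash
mkdir -p pics; cat > h.py <<'E'
import numpy as np, cv2
from station import *
def pts(c):
    h,w=c["z_map"].shape
    K=np.array([[c["fx"],0,c["cx"]],[0,c["fy"],c["cy"]],[0,0,1]])
    u,v=np.meshgrid(np.arange(w),np.arange(h))
    p=cv2.undistortPoints(np.stack([u,v],-1).reshape(-1,1,2).astype(np.float64),K,np.array(c["distortion"])).reshape(h,w,2)
    z=c["z_map"]
    P=np.dstack([p[...,0]*z,p[...,1]*z,z])
    W=(P-np.array(c["t"]))@np.array(c["R"])
    W[z==0]=np.nan
    return W
def save(c,n): cv2.imwrite("pics/"+n,cv2.cvtColor(c["frame"],cv2.COLOR_RGB2BGR))
E
python3 - <<'E'
from h import *
a=[]
for n in ["scene","top"]:
    c=capture(n); W=pts(c); save(c,n+"1.png"); np.savez(n+"1.npz",W=W,f=c["frame"])
    for l in ["orange","blue","orange_fin","blue_fin","yellow","mug","screwdriver","jar","speaker","tester"]:
        for d in (search_frame if l.endswith("fin") else masks_of)(l,c)[:4]:
            u,v=np.round(d["xy"]).astype(int)
            print(n,l,round(d["p"],2),u,v,np.round(W[v,u],3), np.round(np.nanmedian(W[d["region"]],0),3) if "region" in d else "")
E
```

```text
scene orange 0.9 340 212 [0.304 0.127 0.021] [0.317 0.127 0.02 ]
scene orange 0.85 178 232 [ 0.564 -0.258  0.022] [ 0.558 -0.251  0.02 ]
scene orange 0.59 254 193 [ 0.333 -0.139  0.02 ] [ 0.364 -0.122  0.02 ]
scene blue 0.74 352 314 [0.616 0.261 0.023] [0.614 0.261 0.021]
scene blue 0.29 440 272 [0.407 0.431 0.023] [0.414 0.436 0.024]
scene orange_fin 0.67 341 216 [0.318 0.135 0.021] 
scene orange_fin 0.64 176 233 [ 0.567 -0.263  0.019] 
scene orange_fin 0.61 253 197 [ 0.347 -0.135  0.017] 
scene blue_fin 0.97 351 313 [0.612 0.258 0.021] 
scene yellow 0.72 262 250 [0.565 0.003 0.076] [0.563 0.006 0.073]
scene mug 0.87 215 167 [ 0.337 -0.265  0.083] [ 0.326 -0.288  0.057]
scene screwdriver 0.7 440 278 [0.429 0.434 0.027] [0.424 0.435 0.022]
scene jar 0.87 391 223 [0.331 0.276 0.066] [0.325 0.276 0.051]
scene speaker 0.79 454 336 [0.628 0.476 0.1  ] [0.619 0.474 0.098]
scene tester 0.68 106 220 [ 0.613 -0.467  0.028] [ 0.613 -0.468  0.03 ]
top orange 0.93 237 258 [0.33  0.116 0.02 ] [0.325 0.115 0.019]
top orange 0.87 368 191 [ 0.577 -0.254  0.019] [ 0.583 -0.249  0.02 ]
top orange 0.8
[... 268 characters left out ...]
] 
top orange_fin 0.52 130 150 [0.599 0.461 0.099] 
top blue_fin 0.8 206 158 [0.625 0.252 0.02 ] 
top yellow 0.89 283 202 [0.517 0.    0.003] [ 0.529 -0.011  0.008]
top mug 0.93 380 282 [ 0.308 -0.312  0.008] [ 0.308 -0.299  0.028]
top screwdriver 0.56 134 217 [0.415 0.439 0.025] [0.415 0.435 0.021]
top screwdriver 0.42 130 151 [0.595 0.459 0.102] [0.588 0.464 0.098]
top jar 0.83 184 258 [0.308 0.26  0.072] [0.306 0.267 0.073]
top speaker 0.92 133 151 [0.595 0.45  0.103] [0.587 0.462 0.098]
top speaker 0.63 205 156 [0.631 0.257 0.018] [0.627 0.25  0.019]
top tester 0.98 441 195 [ 0.585 -0.472  0.04 ] [ 0.599 -0.477  0.031]
top tester 0.16 367 191 [ 0.578 -0.252  0.016] [ 0.583 -0.248  0.02 ]
```

```bash
python3 - <<'E'
import cv2,numpy as np
a=cv2.imread("pics/top1.png")[110:310,90:480]; b=cv2.imread("pics/scene1.png")[150:370,60:490]
cv2.imwrite("pics/m.png",np.vstack([cv2.resize(a,(780,290)),cv2.resize(b,(780,310))]))
E
```

```text
(no output)
```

View pics/scene1.png

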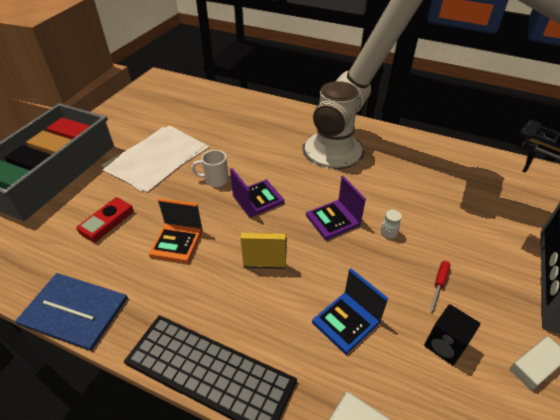

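View pics/top1.png

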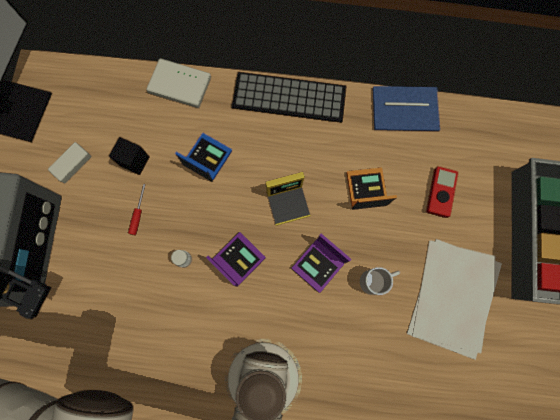

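Candidates for orange: purple at scene (340,212) and (254,193) are look-alikes. The true orange is at scene (178,232) / top (368,191). Blue is at scene (350,314) / top (207,158). Both fins stand up: the orange one is on the base side, the blue one is towards +y and the base. Next I fit the poses and check the choice in one crop.

```bash
python3 - <<'E'
from h import *
S=np.load("scene1.npz");T=np.load("top1.npz")
for n,c in [("orange",(.577,-.252)),("blue",(.62,.256))]:
  for nm,D in (("scene",S),("top",T)):
    W=D["W"].reshape(-1,3); d=np.hypot(W[:,0]-c[0],W[:,1]-c[1])<.11
    P=W[d]; P=P[P[:,2]>.012]
    F=P[(P[:,2]>.035)&(P[:,2]<.12)]; B=P[P[:,2]<.026]
    r=cv2.minAreaRect((B[:,:2]*1000).astype(np.float32))
    fr=cv2.minAreaRect((F[:,:2]*1000).astype(np.float32))
    for lo in (.035,.06,.085,.1):
        G=F[(F[:,2]>lo)&(F[:,2]<lo+.025)]
        if len(G): print("   ",lo,len(G),np.round(G.mean(0),3),np.round(np.cov(G[:,:2].T)*1e6).tolist())
    print(n,nm,"panel",np.round(np.median(B,0),3),np.round(r[0]),np.round(r[1]),round(r[2],1),"fin",len(F),np.round(fr[0]),np.round(fr[1]),round(fr[2],1),"zmax",P[:,2].max().round(3))
a=cv2.imread("pics/scene1.png")
cv2.imwrite("pics/crop.png",np.hstack([cv2.resize(a[190:270,140:220],(400,400),interpolation=2),cv2.resize(a[265:355,305:395],(400,400),interpolation=2)]))
E
```

```text
0.035 224 [ 0.535 -0.262  0.048] [[55.0, -226.0], [-226.0, 971.0]]
    0.06 241 [ 0.535 -0.261  0.073] [[55.0, -224.0], [-224.0, 965.0]]
    0.085 249 [ 0.535 -0.263  0.098] [[56.0, -224.0], [-224.0, 988.0]]
    0.1 171 [ 0.535 -0.262  0.108] [[55.0, -210.0], [-210.0, 943.0]]
orange scene panel [ 0.593 -0.248  0.019] [ 591. -250.] [121. 110.] 13.2 fin 780 [ 534. -264.] [ 12. 111.] 12.7 zmax 0.114
    0.035 59 [ 0.53  -0.263  0.048] [[52.0, -227.0], [-227.0, 999.0]]
    0.06 69 [ 0.53  -0.262  0.073] [[55.0, -242.0], [-242.0, 1086.0]]
    0.085 113 [ 0.532 -0.263  0.102] [[63.0, -236.0], [-236.0, 1003.0]]
    0.1 137 [ 0.534 -0.263  0.109] [[62.0, -236.0], [-236.0, 1024.0]]
orange top panel [ 0.598 -0.246  0.019] [ 589. -251.] [122. 112.] 13.6 fin 306 [ 534. -263.] [  9. 111.] 13.1 zmax 0.116
    0.035 258 [0.583 0.276 0.048] [[164.0, 383.0], [383.0, 902.0]]
    0.06 269 [0.584 0.278 0.073] [[160.0, 372.0], [372.0, 875.0]]
    0.085 313 [0.583 0.276 0.099] [[161.0, 363.0], [363.0, 846.0]]
    0.1 223 [0.582 0.276 0.108] [[171.0, 373.0], [373.0, 856.0]]
blue scene panel [0.637 0.254 0.02 ] [632. 252.] [110. 121.] 66.0 fin 929 [580. 274.] [111.  11.] 66.6 zmax 0.114
    0.035 53 [0.578 0.276 0.047] [[201.0, 437.0], [437.0, 959.0]]
    0.06 55 [0.575 0.269 0.072] [[188.0, 414.0], [414.0, 919.0]]
    0.085 110 [0.58  0.276 0.102] [[199.0, 401.0], [401.0, 853.0]]
    0.1 126 [0.581 0.275 0.109] [[198.0, 403.0], [403.0, 860.0]]
blue top panel [0.64  0.245 0.019] [632. 253.] [111. 121.] 66.2 fin 267 [582. 276.] [111.  10.] 64.8 zmax 0.115
```

View pics/crop.png

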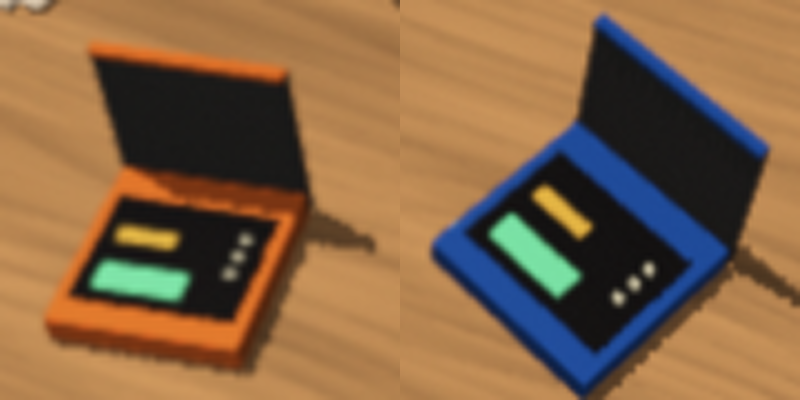

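The crop confirms the orange (left) and the blue (right), with fins at the upper edges. Body x points at yaw +13° for orange and −24° for blue. Fin mid-tops are (0.534, −0.263) and (0.581, 0.275) at z 0.11, consistent with the sizes given.

```bash
python3 - <<'E'
from h import *
s=sense(); print(s["time_s"],np.round(s["tcp_pos"],3),np.round(s["ee_rot"],3).tolist(),s["gripper_width"],np.round(s["joints"],1))
y=np.array(s["ee_rot"])[:2,1]; print("tool y yaw",np.degrees(np.arctan2(y[1],y[0])))
E
```

```text
1.1 [0.182 0.598 0.242] [[0.957, -0.292, 0.0], [-0.292, -0.957, 0.0], [0.0, -0.0, -1.0]] 1.0013377890905335 [ 87.9  22.    0.5   0.  -68.4 -14.8]
tool y yaw -106.94903389494739
```

>>> drive_tool:
  rows:
    - [50,15.5,-34,0,0,0,0.021]
    - [50,15.5,-34,0,0,0,0.021]
    - [50,15.5,-34,0,0,0,0.021]
    - [50,15.5,-34,0,0,0,0.021]
    - [50,15.5,-34,0,0,0,0.021]

```text
time_s: 1.52
tcp_pos: [0.2601, 0.4262, 0.2416]
ee_rot: [[0.982, -0.188, 0.0], [-0.188, -0.982, 0.0], [0.0, -0.0, -1.0]]
wrist_force: [0.6, 0.3, -0.7]
gripper_width: 0.709
gripper_force: 0.0
```

>>> drive_tool:
  rows:
    - [50,15.5,-34,0,0,0,0.021]
    - [50,15.5,-34,0,0,0,0.021]
    - [50,15.5,-34,0,0,0,0.021]
    - [50,15.5,-34,0,0,0,0.021]
    - [50,15.5,-34,0,0,0,0.021]

```text
time_s: 1.93
tcp_pos: [0.3375, 0.2561, 0.2419]
ee_rot: [[0.996, -0.084, 0.001], [-0.084, -0.996, 0.001], [0.001, -0.001, -1.0]]
wrist_force: [1.2, -0.2, -0.3]
gripper_width: 0.509
gripper_force: 0.0
```

>>> drive_tool:
  rows:
    - [50,15.5,-34,0,0,0,0.021]
    - [50,15.5,-34,0,0,0,0.021]
    - [50,15.5,-34,0,0,0,0.021]
    - [50,15.5,-34,0,0,0,0.021]
    - [50,15.5,-34,0,0,0,0.021]

```text
time_s: 2.35
tcp_pos: [0.415, 0.0861, 0.2421]
ee_rot: [[1.0, 0.021, 0.001], [0.021, -1.0, 0.001], [0.001, -0.001, -1.0]]
wrist_force: [0.4, 0.5, -0.0]
gripper_width: 0.5
gripper_force: 0.0
```

>>> drive_tool:
  rows:
    - [50,15.5,-34,0,0,0,0.021]
    - [50,15.5,-34,0,0,0,0.021]
    - [50,15.5,-34,0,0,0,0.021]
    - [50,15.5,-34,0,0,0,0.021]
    - [50,15.5,-34,0,0,0,0.021]

```text
time_s: 2.77
tcp_pos: [0.4926, -0.0841, 0.2419]
ee_rot: [[0.992, 0.125, 0.001], [0.125, -0.992, 0.0], [0.001, 0.0, -1.0]]
wrist_force: [0.5, -0.1, 1.2]
gripper_width: 0.499
gripper_force: 0.0
```

>>> drive_tool:
  rows:
    - [50,15.5,-34,0,0,0,0.021]
    - [50,15.5,-34,0,0,0,0.021]
    - [50,15.5,-34,0,0,0,0.021]
    - [50,15.5,-34,0,0,0,0.021]
    - [50,0,0,0,0,0,0.021]

```text
time_s: 3.18
tcp_pos: [0.5561, -0.2232, 0.2404]
ee_rot: [[0.975, 0.223, 0.0], [0.223, -0.975, -0.002], [-0.0, 0.002, -1.0]]
wrist_force: [1.0, 0.4, 0.6]
gripper_width: 0.504
gripper_force: 0.0
```

>>> drive_tool:
  rows:
    - [50,15,-35,0,0,0,0]
    - [50,0,0,-40,0,0,0]
    - [50,0,0,-40,0,0,0]
    - [50,0,0,-30,0,0,0]
    - [50,0,0,-14,0,0,0]

```text
time_s: 3.6
tcp_pos: [0.5662, -0.2525, 0.1125]
ee_rot: [[0.974, 0.226, -0.008], [0.226, -0.974, 0.003], [-0.007, -0.004, -1.0]]
wrist_force: [-0.5, 0.3, 0.5]
gripper_width: 0.502
gripper_force: 0.0
```

>>> drive_tool:
  rows:
    - [50,-5,-1,0,0,0,0.004]
    - [50,-5,-1,0,0,0,0]
    - [50,-3,-1,0,0,0,0]
    - [50,0,0,0,0,0,0]

```text
time_s: 3.93
tcp_pos: [0.5565, -0.2565, 0.1198]
ee_rot: [[0.973, 0.231, 0.003], [0.231, -0.973, -0.001], [0.003, 0.002, -1.0]]
wrist_force: [0.1, -0.4, -0.5]
gripper_width: 0.499
gripper_force: 0.0
```

>>> drive_tool:
  rows:
    - [50,-4,-1,-1,0,0,0]
    - [50,-4,-1,-1,0,0,0]
    - [50,-3,-0.7,0,0,0,0]
    - [50,-3,-0.7,0,0,0,0]
    - [50,-3,-0.7,0,0,0,0]

```text
time_s: 4.35
tcp_pos: [0.5398, -0.2602, 0.1163]
ee_rot: [[0.973, 0.231, 0.003], [0.231, -0.973, -0.0], [0.002, 0.001, -1.0]]
wrist_force: [2.2, 0.8, 1.1]
gripper_width: 0.499
gripper_force: 1.0
```

>>> drive_tool:
  rows:
    - [50,-3,-0.7,0,0,0,0]
    - [50,-3,-0.7,0,0,0,0]
    - [50,-3,-0.7,-0.5,0,0,0]
    - [50,-3,-0.7,-0.5,0,0,0]
    - [50,-3,-0.7,-0.5,0,0,0]

```text
time_s: 4.77
tcp_pos: [0.5238, -0.264, 0.1141]
ee_rot: [[0.973, 0.231, -0.0], [0.231, -0.973, -0.0], [-0.0, 0.0, -1.0]]
wrist_force: [0.9, 0.8, 1.3]
gripper_width: 0.501
gripper_force: 0.8
```

```bash
cat > chk.py <<'E'
from h import *
import sys
nm,cx,cy,yaw=sys.argv[1],*map(float,sys.argv[2:5])
c=capture("scene"); W=pts(c); save(c,sys.argv[5])
hsv=cv2.cvtColor(c["frame"],cv2.COLOR_RGB2HSV)
lo,hi=((3,170,90),(14,255,255)) if nm=="orange" else ((105,150,50),(122,255,255))
m=cv2.inRange(hsv,lo,hi)>0
a=np.radians(yaw); ex=np.array([np.cos(a),np.sin(a)]); ey=np.array([-ex[1],ex[0]])
Q=W[m]; Q=Q[np.isfinite(Q[:,0])]; D=(Q[:,:2]-[cx,cy])*1000
B=np.c_[D@ex+3,D@ey,Q[:,2]*1000]; B=B[(np.abs(B[:,:2])<180).all(1)]
print(len(B),"pct1/50/99 body x,y,z",np.percentile(B,[1,50,99],axis=0).round().tolist())
h=B[B[:,2]<12]; print("low pts",len(h),np.percentile(h,[2,50,98],axis=0).round().tolist() if len(h) else "")
E
python3 chk.py orange .534 -.263 13.2 c1.png
```

```text
797 pct1/50/99 body x,y,z [[-34.0, -80.0, -2.0], [92.0, 6.0, 36.0], [115.0, 54.0, 110.0]]
low pts 42 [[-136.0, -82.0, -4.0], [29.0, -65.0, -0.0], [94.0, 54.0, 10.0]]
```

>>> drive_tool:
  rows:
    - [50,-3.4,-0.8,-0.8,0,0,0]
    - [50,-3.4,-0.8,-0.9,0,0,0]
    - [50,-3.4,-0.8,-1,0,0,0]
    - [50,-3.4,-0.8,-1.2,0,0,0]
    - [50,-3.4,-0.8,-1.3,0,0,0]

```text
time_s: 5.23
tcp_pos: [0.5065, -0.2678, 0.1086]
ee_rot: [[0.973, 0.231, -0.001], [0.231, -0.973, 0.0], [-0.001, -0.0, -1.0]]
wrist_force: [-0.6, 0.1, 1.0]
gripper_width: 0.503
gripper_force: 0.5
```

>>> drive_tool:
  rows:
    - [50,-3.4,-0.8,-1.5,0,0,0]
    - [50,-3.4,-0.8,-1.6,0,0,0]
    - [50,-3.4,-0.8,-1.7,0,0,0]
    - [50,-3.4,-0.8,-1.9,0,0,0]
    - [50,-3.4,-0.8,-2,0,0,0]

```text
time_s: 5.65
tcp_pos: [0.4895, -0.2717, 0.0997]
ee_rot: [[0.973, 0.231, -0.001], [0.231, -0.973, 0.0], [-0.001, -0.0, -1.0]]
wrist_force: [0.2, 0.6, -0.0]
gripper_width: 0.498
gripper_force: 0.2
```

>>> drive_tool:
  rows:
    - [50,-3.2,-0.8,-2.2,0,0,0]
    - [50,-3.2,-0.8,-2.4,0,0,0]
    - [50,-3.2,-0.8,-2.6,0,0,0]
    - [50,-3,-0.7,-2.8,0,0,0]
    - [50,0,0,0,0,0,0]

```text
time_s: 6.07
tcp_pos: [0.4762, -0.2747, 0.0893]
ee_rot: [[0.973, 0.23, -0.002], [0.23, -0.973, 0.001], [-0.002, -0.001, -1.0]]
wrist_force: [0.2, -0.1, 0.7]
gripper_width: 0.498
gripper_force: 0.0
```

```bash
python3 chk.py orange .534 -.263 13.2 c2.png
```

```text
381 pct1/50/99 body x,y,z [[-157.0, -129.0, 0.0], [65.0, 2.0, 97.0], [74.0, 53.0, 106.0]]
low pts 13 [[-160.0, -119.0, -1.0], [-156.0, -50.0, 0.0], [-6.0, 18.0, 3.0]]
```

View pics/c2.png

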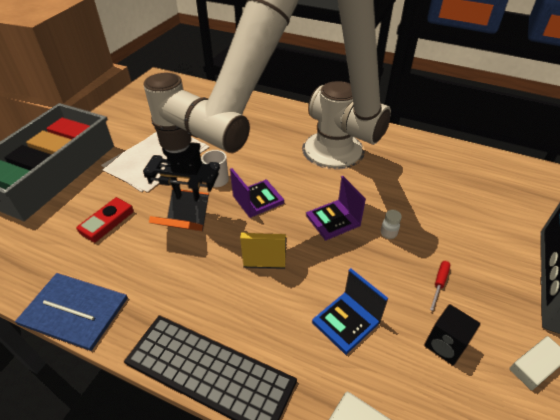

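The orange monitor is tipping past balance at scene (178,222), mid-fall. I'll hold still while it drops.

>>> drive_tool:
  rows:
    - [50,0,0,0,0,0,0]
    - [50,0,0,0,0,0,0]
    - [50,0,0,0,0,0,0]
    - [50,0,0,0,0,0,0]
    - [50,0,0,0,0,0,0]

```text
time_s: 6.53
tcp_pos: [0.4777, -0.2748, 0.0902]
ee_rot: [[0.973, 0.231, 0.0], [0.231, -0.973, -0.0], [0.0, 0.0, -1.0]]
wrist_force: [0.1, -0.2, 0.9]
gripper_width: 0.502
gripper_force: 0.0
```

```bash
python3 chk.py orange .534 -.263 13.2 c3.png
```

```text
1265 pct1/50/99 body x,y,z [[-114.0, -64.0, 3.0], [-4.0, 3.0, 75.0], [-0.0, 54.0, 123.0]]
low pts 61 [[-136.0, -130.0, -1.0], [-77.0, 12.0, 8.0], [-2.0, 50.0, 12.0]]
```

Orange is standing on its foot: its back is at body x ≈ 0 and the top at 0.12 m, so the heel did not slide. Next I lift clear and go to the blue one.

>>> drive_tool:
  rows:
    - [50,0,0,30,0,0,0]
    - [50,0,0,40,0,0,0]
    - [50,0,0,40,0,0,0]
    - [50,0,0,40,0,0,0]
    - [50,0,0,5,0,0,0]

```text
time_s: 7.0
tcp_pos: [0.481, -0.2766, 0.2538]
ee_rot: [[0.973, 0.232, 0.014], [0.233, -0.973, -0.007], [0.012, 0.01, -1.0]]
wrist_force: [1.6, 0.1, 0.7]
gripper_width: 0.505
gripper_force: 0.0
```

>>> drive_tool:
  rows:
    - [50,8,33.5,0,0,0,-0.041]
    - [50,8,33.5,0,0,0,-0.041]
    - [50,8,33.5,0,0,0,-0.041]
    - [50,8,33.5,0,0,0,-0.041]
    - [50,8,33.5,0,0,0,-0.041]

```text
time_s: 7.42
tcp_pos: [0.5175, -0.1058, 0.2452]
ee_rot: [[1.0, 0.026, 0.0], [0.026, -1.0, 0.0], [0.0, -0.0, -1.0]]
wrist_force: [0.7, 0.5, -0.2]
gripper_width: 0.501
gripper_force: 0.0
```

>>> drive_tool:
  rows:
    - [50,8,33.5,0,0,0,-0.041]
    - [50,8,33.5,0,0,0,-0.041]
    - [50,8,33.5,0,0,0,-0.041]
    - [50,8,33.5,0,0,0,-0.041]
    - [50,8,33.5,0,0,0,-0.041]

```text
time_s: 7.83
tcp_pos: [0.5576, 0.0619, 0.2451]
ee_rot: [[0.984, -0.178, 0.0], [-0.178, -0.984, 0.0], [0.0, -0.0, -1.0]]
wrist_force: [0.5, -0.2, 0.3]
gripper_width: 0.498
gripper_force: 0.0
```

>>> drive_tool:
  rows:
    - [50,8,33.5,0,0,0,-0.041]
    - [50,8,33.5,0,0,0,-0.041]
    - [50,8,33.5,0,0,0,-0.041]
    - [50,8,33.5,0,0,0,-0.041]
    - [50,8,33.5,0,0,0,-0.041]

```text
time_s: 8.25
tcp_pos: [0.5976, 0.2294, 0.2449]
ee_rot: [[0.927, -0.374, -0.0], [-0.374, -0.927, -0.0], [-0.0, 0.0, -1.0]]
wrist_force: [0.7, -0.5, 0.8]
gripper_width: 0.498
gripper_force: 0.0
```

>>> drive_tool:
  rows:
    - [50,12,30,0,0,0,-0.037]
    - [50,0,0,0,0,0,0]
    - [50,0,0,0,0,0,0]

```text
time_s: 8.5
tcp_pos: [0.6094, 0.2592, 0.2437]
ee_rot: [[0.915, -0.405, -0.002], [-0.405, -0.915, -0.001], [-0.001, 0.001, -1.0]]
wrist_force: [0.0, -0.3, -0.0]
gripper_width: 0.501
gripper_force: 0.0
```

>>> drive_tool:
  rows:
    - [50,1,2.5,-38,0,0,0]
    - [50,0,0,-38,0,0,0]
    - [50,0,0,-32,0,0,0]
    - [50,0,0,-16,0,0,0]
    - [50,0,0,0,0,0,0]

```text
time_s: 8.92
tcp_pos: [0.6076, 0.2573, 0.1161]
ee_rot: [[0.913, -0.408, -0.009], [-0.408, -0.913, -0.005], [-0.006, 0.008, -1.0]]
wrist_force: [0.4, -0.5, -0.7]
gripper_width: 0.5
gripper_force: 0.0
```

>>> drive_tool:
  rows:
    - [50,-4,1.8,0,0,0,0]
    - [50,-4,1.8,0,0,0,0]
    - [50,-4,1.8,-1,0,0,0]
    - [50,-3,1.3,-1,0,0,0]
    - [50,-3,1.3,0,0,0,0]

```text
time_s: 9.33
tcp_pos: [0.5925, 0.2687, 0.1205]
ee_rot: [[0.914, -0.406, 0.002], [-0.406, -0.914, 0.001], [0.001, -0.002, -1.0]]
wrist_force: [0.8, -0.7, 0.2]
gripper_width: 0.503
gripper_force: 0.4
```

>>> drive_tool:
  rows:
    - [50,-3,1.3,0,0,0,0]
    - [50,-3,1.3,0,0,0,0]
    - [50,-3,1.3,0,0,0,0]
    - [50,-3,1.3,0,0,0,0]
    - [50,-3,1.3,-0.5,0,0,0]

```text
time_s: 9.75
tcp_pos: [0.5775, 0.275, 0.1189]
ee_rot: [[0.914, -0.407, 0.001], [-0.407, -0.914, 0.0], [0.0, -0.001, -1.0]]
wrist_force: [0.1, -0.7, 0.9]
gripper_width: 0.499
gripper_force: 0.5
```

```bash
python3 chk.py blue .581 .275 -24 c4.png
```

```text
1086 pct1/50/99 body x,y,z [[-15.0, -53.0, 15.0], [76.0, 10.0, 30.0], [116.0, 54.0, 111.0]]
low pts 2 [[10.0, 53.0, 10.0], [14.0, 54.0, 10.0], [19.0, 54.0, 11.0]]
```

>>> drive_tool:
  rows:
    - [50,-3.4,1.5,-0.8,0,0,0]
    - [50,-3.4,1.5,-0.9,0,0,0]
    - [50,-3.4,1.5,-1,0,0,0]
    - [50,-3.4,1.5,-1.2,0,0,0]
    - [50,-3.4,1.5,-1.3,0,0,0]

```text
time_s: 10.22
tcp_pos: [0.56, 0.2822, 0.1132]
ee_rot: [[0.914, -0.407, -0.0], [-0.407, -0.914, -0.0], [-0.0, 0.0, -1.0]]
wrist_force: [-0.0, -0.8, 0.6]
gripper_width: 0.499
gripper_force: 0.3
```

>>> drive_tool:
  rows:
    - [50,-3.4,1.5,-1.5,0,0,0]
    - [50,-3.4,1.5,-1.7,0,0,0]
    - [50,-3.4,1.5,-1.9,0,0,0]
    - [50,-3.4,1.5,-2.1,0,0,0]
    - [50,-3.4,1.5,-2.3,0,0,0]

```text
time_s: 10.63
tcp_pos: [0.5431, 0.2898, 0.1037]
ee_rot: [[0.914, -0.407, -0.0], [-0.407, -0.914, -0.0], [-0.0, 0.0, -1.0]]
wrist_force: [-0.8, -0.4, 0.3]
gripper_width: 0.503
gripper_force: 0.2
```

>>> drive_tool:
  rows:
    - [50,-3.4,1.5,-2.5,0,0,0]
    - [50,-3.4,1.5,-2.6,0,0,0]
    - [50,-3.4,1.5,-2.8,0,0,0]
    - [50,-3.2,1.4,-3,0,0,0]
    - [50,-3.2,1.4,-3,0,0,0]

```text
time_s: 11.05
tcp_pos: [0.5265, 0.297, 0.0896]
ee_rot: [[0.914, -0.407, -0.0], [-0.407, -0.914, -0.0], [-0.0, 0.0, -1.0]]
wrist_force: [-0.4, -0.0, 0.3]
gripper_width: 0.497
gripper_force: 0.0
```

>>> drive_tool:
  rows:
    - [50,0,0,0,0,0,0]
    - [50,0,0,0,0,0,0]
    - [50,0,0,0,0,0,0]
    - [50,0,0,0,0,0,0]
    - [50,0,0,0,0,0,0]

```text
time_s: 11.47
tcp_pos: [0.5272, 0.2969, 0.0902]
ee_rot: [[0.914, -0.407, 0.0], [-0.407, -0.914, 0.0], [0.0, -0.0, -1.0]]
wrist_force: [-0.4, -0.4, 0.5]
gripper_width: 0.499
gripper_force: 0.0
```

```bash
python3 chk.py blue .581 .275 -24 c5.png
```

```text
1535 pct1/50/99 body x,y,z [[-109.0, -50.0, 7.0], [-4.0, 7.0, 80.0], [-1.0, 55.0, 123.0]]
low pts 64 [[-112.0, -45.0, 5.0], [-98.0, 4.0, 9.0], [-3.0, 53.0, 12.0]]
```

Blue stands too. I lift clear and check both.

>>> drive_tool:
  rows:
    - [50,0,0,30,0,0,0]
    - [50,0,0,40,0,0,0]
    - [50,0,0,40,0,0,0]
    - [50,0,0,40,0,0,0]
    - [50,0,0,20,0,0,0]

```text
time_s: 11.93
tcp_pos: [0.5287, 0.2977, 0.2664]
ee_rot: [[0.914, -0.406, 0.008], [-0.406, -0.914, 0.005], [0.005, -0.008, -1.0]]
wrist_force: [0.5, 0.6, 1.3]
gripper_width: 0.502
gripper_force: 0.0
```

>>> drive_tool:
  rows:
    - [50,-20,0,0,0,0,0]
    - [50,-20,0,0,0,0,0]
    - [50,-20,0,0,0,0,0]
    - [50,0,0,0,0,0,0]
    - [50,0,0,0,0,0,0]

```text
time_s: 12.35
tcp_pos: [0.4665, 0.297, 0.2608]
ee_rot: [[0.914, -0.406, 0.001], [-0.406, -0.914, 0.001], [0.0, -0.001, -1.0]]
wrist_force: [0.2, 0.8, -0.1]
gripper_width: 0.498
gripper_force: 0.0
```

```bash
python3 chk.py orange .534 -.263 13.2 e1.png; python3 chk.py blue .581 .275 -24 e2.png
```

```text
1267 pct1/50/99 body x,y,z [[-139.0, -108.0, -1.0], [-4.0, 2.0, 74.0], [0.0, 53.0, 122.0]]
low pts 74 [[-143.0, -152.0, -3.0], [-110.0, -8.0, 7.0], [-3.0, 50.0, 12.0]]
1520 pct1/50/99 body x,y,z [[-110.0, -50.0, 7.0], [-4.0, 6.0, 79.0], [-1.0, 55.0, 123.0]]
low pts 66 [[-112.0, -49.0, 5.0], [-99.0, 4.0, 8.0], [-3.0, 52.0, 12.0]]
```

View pics/e2.png

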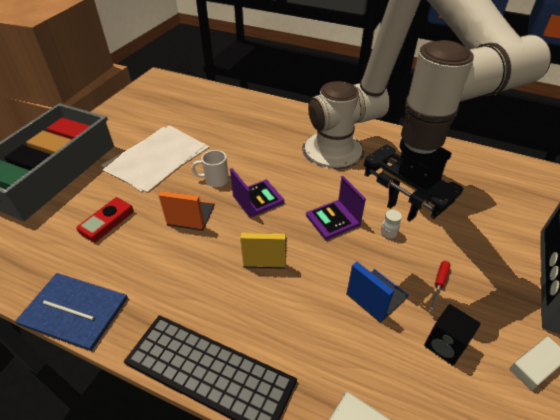

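Orange at (183,210) and blue at (372,290) both stand on their feet, their heels in place. Everything else is where it was, and the gripper is clear.

```bash
python3 -c "
from station import *
print(finish_job())"
```

```text
the job is handed in; nothing more can be done
None
```

The orange and then the blue monitor were tipped up and now stand flat on their feet on their own spots. Nothing else was moved, and the job was handed in after about 12.5 s of robot time.

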